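# Close the telescoping holder gently on a sight glass

### The arm

A 6-joint arm with a two-finger parallel gripper is mounted at the origin on a cart in front of the work surface, level with it; the furniture and walls round the work are solid. World frame = base frame: x ahead of the robot, y to its left, z up, the work surface at z = 0. Lengths are in m, angles in degrees, forces in N, time in s.
With the tool pointing down it reaches from about 0.25 to 0.725 m from the base axis. Payload 9.7 kg.
Tool frame: the origin (TCP) lies on the mounting face of the last link; the fingertips stand 173 mm ahead of it and the grasp point (between the pads) lies 155 mm ahead of it; z points along the fingers, y is the line along which they close (so a half turn about z gives the same grasp; the last joint's range is limited). The gripper opens to 85 mm and grips with 20 to 120 N. Pads are 22 mm wide; open, the fingers measure 114 mm over their backs; the gripper's body (76 mm by 85 mm) begins 54 mm behind the grasp point. The pads swing forward as they close: fully open they stand 13 mm farther back than shut.
Start: joints at [69.5, 4.979, 10.078, 95.1, 0, 90], TCP at [0.193, 0.515, 0.405] pointing down, gripper open.
Joint ranges: [-179.16, 179.16], [-48.56, 103.87], [-65.8, 70.77], [-126.05, 130.52], [-82.76, 87.17], [-180, 180]. Speed limits (degrees/s): [127.2, 127.2, 147.25, 180, 180, 180].

### API

Orientations are given as [roll, pitch, yaw] about the fixed x, y, z axes, in that order (R = Rz(yaw) Ry(pitch) Rx(roll)).
In Python, from workcell import bot, camera, camera_model, outline_of, pinpoint gives the robot as it stands.
- The arm moves only by the tool move_arm, never from a script. Its arguments are lists of equal length, an entry for each row: "jaw": the closure, from 0 (fully open) to 1 (shut); "delta_pos": the shift along the world's x, y, z in m, a list of three; "yaw": the turn about the world's z in rad. In form: {"jaw": [jaw, ...], "delta_pos": [[dx, dy, dz], ...], "yaw": [yaw, ...]}. A call has 1 to 10 rows; each row shifts and turns the commanded pose from where the row before left it; what a row does not reach is not made up. A row lasts 1/12 s, in which the tool goes at most 41.7 mm and 7.16 degrees, less where a joint would pass 70% of its speed; a pose out of reach is approached as far as the arm can. A call with a gripper value outside its range is refused whole. The fingers move at their own pace and stop on an object; "force" is the grip in N (left out, the last holds). Time passes only in rows, so rows that do not move let the fingers close. It gives the time, the measured TCP pose, the force, the opening and the grip force at its end, in the units of the state.
- bot.get_obs(): the state, without advancing time (a new reading comes with each control period).
- camera(name): name is "scene" or "top"; returns the picture (420x560x3 uint8, red, green, blue); there is no depth.
- camera_model(name): a dict with "fx", "fy", "cx", "cy" (pixels), "R" (3x3) and "t" (3): a world point X has camera coordinates R X + t. Camera axes: x right, y down, z forward; pixel columns grow to the right and rows downward; lengths in m; the calibration is good to about 2 mm. A picture is of the moment at which its call begins. camera_model takes no time and is no camera call.
- bot.job_done(): hands the job in; it is judged then, once.
Trained networks look in the newest picture that a camera, given by its name, has taken for a name from the list of things; names that differ only in an ending like _2 or _b are one class to them, and where a whole thing is asked for, a point or a joint stands for the part that bears it (a point fixed in the world has none). Each returns a list of dicts, best first, with "confidence" (0 to 1); they miss things now and then, are a little off and sometimes report something else, mostly with a low value. They report only what shows in the picture. A call takes as long as a camera call. They do not tell look-alikes from the thing itself.
- outline_of(camera, thing): "mask" (420x560 bool, what is visible of it) and "xy" ([column, row] in pixels, amid what is visible of it).
- pinpoint(camera, thing): "xy" ([column, row] in pixels: a listed point, or the origin of a listed thing).
The state is a dict: "time": time; "q": joint angles; "qd": joint speeds; "joint_efforts": joint torques, N m; "ee_pos": TCP position; "tcp_rot": TCP orientation; "wrist_force": force on the tool from outside, world axes, zero at the start; "torque": the same for the moment, N m; "opening": finger opening in m; "grasp_force": force on a finger pad.
Only numpy, scipy, OpenCV 4.12 (cv2) and the standard library are available. Lean on these libraries where they do the work, as an engineer would, in place of code of your own. Each camera call takes 0.05 s, during which the arm holds its last target. There are 200 camera calls.

### The job

Close the telescoping holder on the sight glass that lies in line with it: pinch the two snap buttons flush, slide the sleeve on and let it click home in hole after hole, stopping at the first hole where the sprung rubber pad presses the glass against the end stop. Be gentle: the thin-walled sleeve dents under a grip of more than about 40 N a side, and one hole too far breaks the glass. Do not handle the glass, and leave the spare glass and the things lying on the plate alone.

Things in the scene. Friction and masses are not known exactly. Their poses are not given: they have to be found in the camera images.
- holder: Holder fixed to the bench: steel plate 440 x 175 x 12 mm. Origin on the bench top below the tube axis, at mid-length; +x along the tube toward the grey end stop (the way the sleeve must slide), +z up, +y toward the spare rest; plate from y = -48 to 128 mm. Tube axis 62 mm up. Bracket of the inner tube at x = -200 mm; V rests at x = 90 and 150 mm, at y = 0 (working line) and y = 85 mm (spare).
- button_mid (a point): Fixed point on the tube axis midway between the two snap buttons, at holder x = -65 mm, 62 mm above the bench; axes as the holder. The buttons stay here while the sleeve slides past. Pinch here along the holder's y (46 mm over the buttons, 34 mm when flush), fingers from above; 33 mm free under the tube.
- button_front (a joint): Snap button on the -y side: steel dome 14 mm across on a spring. 0 = out, standing 6 mm proud of the sleeve (locked in a hole); 0.006 = flush with the sleeve's outside; 0.008 or more = inside, under the wall between two holes. It takes about 5 N to press flush. Metres.
- button_back (a joint): The same button on the +y side. With both pressed flush the sleeve can be slid (about 15 to 30 N to start, less between holes); its wall pushes them under and they spring out by themselves in the next hole.
- sleeve (a joint): Travel of the sleeve toward the end stop, metres; 0 at the start, in its first hole. Square aluminium tube 34 mm outside, 2 mm wall, 162 mm long, with four holes 16 mm wide, 30 mm apart, on both sides: it locks at 0, 0.030, 0.060, 0.090 (1 mm play). Locked unless both buttons are flush; friction holds it between holes. A pinch at the buttons moves on with the sleeve and leaves the next hole free.
- sleeve_hole (a point): Point on the tube axis at the sleeve's first hole; it moves with the sleeve and coincides with button_mid at the start. The sleeve reaches from 112 mm behind it to 50 mm ahead of it (black collar 36 mm square on the last 8 mm).
- cushion (a joint): How far the sprung rubber pad at the sleeve's front is pushed in, metres: 0 = free, 0.014 = bottomed out. Spring 2 N at 0 plus 0.5 N per mm. At the right hole it reads about 0.006 to 0.007; merely pushing a glass along its rests moves it by less than 2 mm.
- cushion_face (a point): Centre of the pad's front face (disc 30 mm across), on the tube axis, 85 mm ahead of sleeve_hole when free.
- stop_face (a point): Centre of the end stop's rubber face, on the tube axis, at holder x = 193 mm; axes as the holder. At sleeve travel 0 the free pad's face is 173 mm from it.
- glass_long: Glass tube with aluminium ferrules, lying level, 150 mm long, 36 mm across, about 150 g; origin at its centre, x along it. Either this or glass_short lies on the working line (holder y = 0), the other in the spare rest.
- glass_short: The same, 120 mm long, about 120 g.
- spare_rest (a point): Centre of a glass lying in the spare rest: holder x = 120, y = 85 mm, 62 mm above the bench.
- spark_plug: Spark plug, 90 mm, lying on the plate behind the sleeve (holder x about -120 mm, y about 85 mm). Leave alone.
- tape_black: Roll of black tape, 57 mm across, 19 mm high, lying on the plate behind the sleeve (holder x about -35 mm, y about 90 mm). Leave alone.
Things that resemble listed ones, but are neither listed nor needed, are in the scene too. What is shaped like the glass_short but red is not meant.

How it is judged:
By the outcome, as a careful person would: the job done as asked, in the order asked, and still so for the second after the job is handed in, with the robot touching nothing.
It also fails if it takes over 45 s, if anything falls off the work surface, if the arm or the gripper's body presses on something with over 40 N, if the wrist force passes 120 N, or if a joint passes its speed limit or range.

## Working session

There is one attempt and no reset: what is moved stays moved. The work goes in short steps, Python scripts to look and compute and a tool call to move; the robot and the scene stay as the last step left them, time stands still between calls to the robot, and variables do not carry over. Pictures are saved under pics/ and viewed, at most 10 in all, crops included, and the job is handed in when it is done.

Besides the shell and the picture viewer there is one more tool, called as name([rows], argument=value, ...), one row to a line, values as JSON. move_arm: Moves the arm, as the interface text tells. Its arguments: {"type":"object","properties":{"jaw":{"type":"array"},"delta_pos":{"type":"array"},"yaw":{"type":"array"},"force":{"type":"number"}},"required":["jaw","delta_pos","yaw"]}

```bash
mkdir -p pics; cat > h.py <<'E'
import numpy as np, cv2
from workcell import bot,camera,camera_model,outline_of,pinpoint
def tri(p):
    A=[];b=[]
    for n,(u,v) in p.items():
        m=camera_model(n);R=np.array(m["R"]);t=np.array(m["t"])
        for r,c in(((u-m["cx"])/m["fx"],0),((v-m["cy"])/m["fy"],1)):
            A.append(R[c]-r*R[2]);b.append(r*t[2]-t[c])
    x,res,_,_=np.linalg.lstsq(np.array(A),np.array(b),rcond=None);return x
def onz(n,uv,z):
    m=camera_model(n);R=np.array(m["R"]);t=np.array(m["t"])
    d=R.T@np.array([(uv[0]-m["cx"])/m["fx"],(uv[1]-m["cy"])/m["fy"],1]);c=-R.T@t
    return c+d*(z-c[2])/d[2]
E
python3 - <<'E'
from h import *
print(bot.get_obs())
for n in("scene","top"):
    im=camera(n);cv2.imwrite(f"pics/{n}0.png",im[:,:,::-1])
    m=camera_model(n);print(n,m["fx"],-np.array(m["R"]).T@m["t"])
P={}
for th in("button_mid","sleeve_hole","cushion_face","stop_face","spare_rest","holder","glass_long","glass_short","tape_black","button_front","button_back"):
    for n in("scene","top"):
        r=pinpoint(n,th) if th not in("button_front","button_back") else outline_of(n,th)
        print(th,n,[(np.round(d["xy"],1).tolist(),round(d["confidence"],2)) for d in r[:3]])
        if r:P.setdefault(th,{})[n]=r[0]["xy"]
    if len(P.get(th,{}))==2:print("   ",tri(P[th]).round(4))
E
```

```text
{'time': 0.0, 'q': array([6.95004733e+01, 5.01243928e+00, 1.00331896e+01, 9.50996690e+01,
       1.05861745e-03, 9.00018780e+01]), 'qd': array([-0.04756923, -0.18068966,  0.13925079,  0.03824645,  0.00519932,
       -0.03126835]), 'joint_efforts': array([ 3.61292943e-03, -5.20373726e+01,  4.64815485e+01,  1.57723459e-02,
       -6.26824612e-05,  3.70459375e-06]), 'ee_pos': array([0.19260877, 0.51517442, 0.40395873]), 'tcp_rot': array([-1.79921081e+02, -1.05602976e-03,  1.59498594e+02]), 'wrist_force': array([-0.04514814, -0.42744411,  0.30336028]), 'torque': array([-0.02562885, -0.00749612, -0.03802171]), 'grasp_force': 0.0, 'opening': 0.08568460931859605}
scene 472.88394741027395 [-0.02829437 -0.42155436  0.60393669]
top 466.3823069037092 [ 0.45374196 -0.00467321  0.92826598]
button_mid scene [([230.9, 207.5], 0.96)]
button_mid top [([246.2, 224.6], 0.83)]
    [0.505  0.0722 0.0646]
sleeve_hole scene [([230.1, 210.5], 0.88)]
sleeve_hole top [([251.6, 225.2], 0.85), ([350.5, 178.1], 0.49)]
    [0.501  0.0655 0.063 ]
cushion_face scene [([266.6, 228.8], 0.6)]
cushion_face top [([350.3
[... 295 characters left out ...]
7], 0.68)]
holder top [([282.9, 224.3], 0.75)]
    [0.5058 0.0062 0.0034]
glass_long scene [([308.5, 247.0], 0.69), ([351.4, 266.1], 0.68), ([267.3, 226.8], 0.67)]
glass_long top [([345.2, 222.1], 0.6), ([390.0, 223.8], 0.37)]
    [ 0.5021 -0.1091  0.0595]
glass_short scene [([328.4, 221.3], 0.78), ([224.0, 297.1], 0.61)]
glass_short top [([340.2, 175.5], 0.66), ([310.4, 299.4], 0.64)]
    [ 0.5887 -0.1013  0.0569]
tape_black scene [([271.5, 213.3], 0.9)]
tape_black top [([267.3, 179.1], 0.96), ([387.0, 222.4], 0.73), ([342.7, 224.3], 0.69)]
    [0.5944 0.0366 0.0106]
button_front scene []
button_front top [([341.2, 177.7], 0.19)]
button_back scene []
button_back top [([274.1, 206.7], 0.49)]
```

```bash
python3 -c "
import cv2
for n in('scene','top'):
    i=cv2.imread(f'pics/{n}0.png')[130:330,150:450]
    cv2.imwrite(f'pics/{n}0c.png',cv2.resize(i,None,fx=2.6,fy=2.6,interpolation=cv2.INTER_CUBIC))"
```

```text
(no output)
```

View pics/scene0.png

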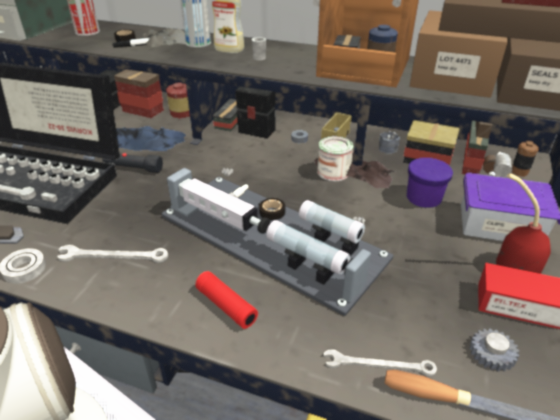

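View pics/top0c.png

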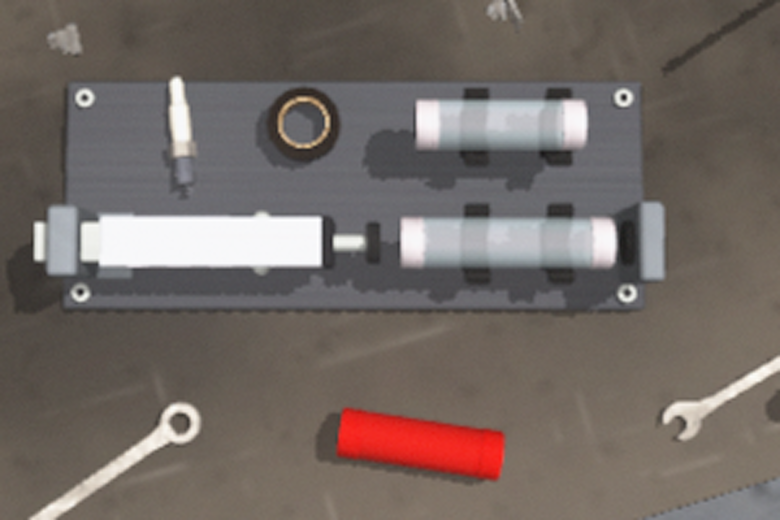

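The scene view shows the holder from upper left (tube bracket, 180,190) to lower right (end stop, 355,270). In the top crop, the tube axis runs along row ~241, with the buttons at (262,213) and (262,270). The pad is at (374,242). The working glass spans columns 400–616, the spare 416–587.

Glass candidates in scene pixels:
- Working-line glass at (308,247): about 1.27 times the spare's length, so it is glass_long.
- Spare glass at (330,222): glass_short.
- Red look-alike at (225,298): ignored.

A 150 mm glass leaves a 23 mm gap at travel 0, so the first pressing hole is 30 mm. I'll refine the geometry next.

```bash
python3 - <<'E'
from h import *
c=lambda u,v:(150+u/2.6,130+v/2.6)
for nm,uv,z in[("scr",c(84,97),.014),("scr",c(623,97),.014),("scr",c(80,292),.014),("scr",c(627,292),.014),("btnB",c(262,214),.062),("btnF",c(262,269),.062),("collar end",c(335,242),.08),("sleeve back",c(99,242),.079),("glassL",c(400,242),.062),("glassR",c(616,242),.062),("stop",c(641,242),.08),("padfront",c(380,242),.07)]:
    print(nm,onz("top",uv,z).round(4))
P={"button_mid":[],"sleeve_hole":[]}
for k in range(3):
    for n in("scene","top"):camera(n)
    for t in P:
        r={n:pinpoint(n,t) for n in("scene","top")}
        if all(r.values()):P[t].append(tri({n:v[0]["xy"] for n,v in r.items()}))
for t in P:print(t,np.round(P[t],4))
r=outline_of("top","glass_long")
for d in r[:3]:
    ys,xs=np.where(d["mask"]);print(d["confidence"],d["xy"],xs.min(),xs.max(),ys.min(),ys.max())
i=cv2.imread("pics/scene0.png")[165:285,160:380]
cv2.imwrite("pics/sc_c.png",cv2.resize(i,None,fx=3.6,fy=3.6,interpolation=cv2.INTER_CUBIC))
E
```

```text
scr [0.6227 0.2051 0.014 ]
scr [ 0.61   -0.2059  0.014 ]
scr [0.4739 0.2095 0.014 ]
scr [ 0.4621 -0.2018  0.014 ]
btnB [0.5249 0.0668 0.062 ]
btnF [0.4855 0.0677 0.062 ]
collar end [0.5022 0.0146 0.08  ]
sleeve back [0.5071 0.1805 0.079 ]
glassL [ 0.5019 -0.0314  0.062 ]
glassR [ 0.4974 -0.1853  0.062 ]
stop [ 0.496 -0.199  0.08 ]
padfront [ 0.5019 -0.017   0.07  ]
button_mid [[0.5084 0.0682 0.065 ]
 [0.5074 0.0677 0.0606]
 [0.507  0.0694 0.0604]]
sleeve_hole [[0.5077 0.0675 0.0563]
 [0.5036 0.0673 0.0592]]
0.77 [344.8, 223.0] 303 386 214 233
```

View pics/sc_c.png

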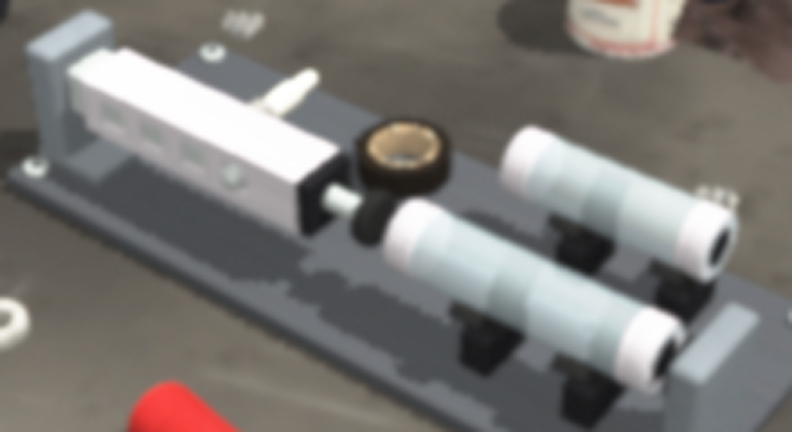

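The crop shows long glass on the working line, short glass in the spare rest, and the front button standing proud at (232,175). The holder's x axis is world -y, tilted by about 1.7°. Next I move above the buttons.

move_arm([
  [0.0195, -0.028, 0],
  [0.0195, -0.028, 0],
  [0.0195, -0.028, 0],
  [0.0195, -0.028, 0],
  [0.0195, -0.028, 0],
  [0.0195, -0.028, 0],
  [0.0195, -0.028, 0],
  [0.0195, -0.028, 0],
], jaw=[0, 0, 0, 0, 0, 0, 0, 0], yaw=[-0.0777, -0.0777, -0.0777, -0.0777, -0.0777, -0.0777, -0.0777, -0.0777], force=25)

```text
time: 2.82
ee_pos: [0.3491, 0.2896, 0.4049]
tcp_rot: [180.0, -0.0, 123.7]
wrist_force: [1.3, 0.8, 0.2]
opening: 0.0856
grasp_force: 0.0
```

move_arm([
  [0.0195, -0.028, 0],
  [0.0195, -0.028, 0],
  [0.0195, -0.028, 0],
  [0.0195, -0.028, 0],
  [0.0195, -0.028, 0],
  [0.0195, -0.028, 0],
  [0.0195, -0.028, 0],
  [0.0195, -0.028, 0],
  [0, 0, 0],
], jaw=[0, 0, 0, 0, 0, 0, 0, 0, 0], yaw=[-0.0777, -0.0777, -0.0777, -0.0777, -0.0777, -0.0777, -0.0777, -0.0777, 0])

```text
time: 3.57
ee_pos: [0.5068, 0.0634, 0.404]
tcp_rot: [180.0, 0.1, 87.8]
wrist_force: [1.0, -0.5, -0.5]
opening: 0.0854
grasp_force: 0.0
```

move_arm([
  [0, 0, -0.035],
  [0, 0, -0.035],
  [0, 0, -0.035],
  [0, 0, -0.025],
  [0, 0, 0],
  [0, 0, 0],
], jaw=[0, 0, 0, 0, 0, 0], yaw=[0, 0, 0, 0, 0, 0])

```text
time: 4.07
ee_pos: [0.5042, 0.0673, 0.2744]
tcp_rot: [-179.9, 0.0, 88.3]
wrist_force: [0.1, -0.6, 1.3]
opening: 0.0854
grasp_force: 0.0
```

```bash
python3 - <<'E'
from h import *
ims=[]
for n in("scene","top"):
    im=camera(n);ims.append(im[130:290,150:400])
    r=pinpoint(n,"button_mid");print(n,[(d["xy"],d["confidence"]) for d in r])
print(bot.get_obs()["ee_pos"])
cv2.imwrite("pics/a1.png",cv2.resize(np.vstack(ims)[:,:,::-1],None,fx=1.85,fy=1.85))
E
```

```text
scene [([231.9, 208.5], 0.58)]
top []
[0.50519119 0.06735751 0.27702753]
```

View pics/a1.png

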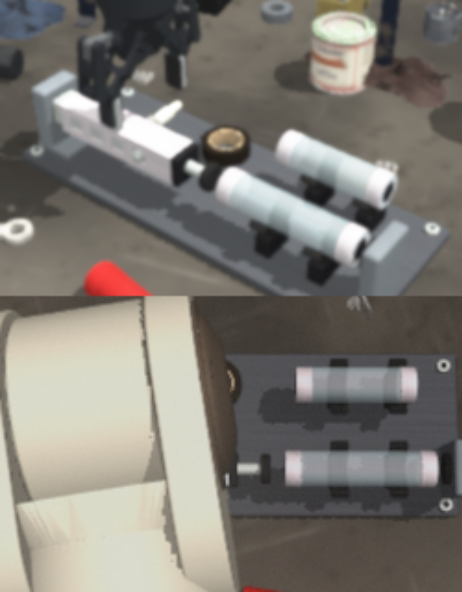

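The fingers straddle the sleeve, with the front finger near (112,115) in the scene crop, above the button at (138,155). The arm hides it in the top view. I'll descend and pinch.

move_arm([
  [0, 0, -0.025],
  [0, 0, -0.025],
  [0, 0, -0.013],
  [0, 0, 0],
  [0, 0, 0],
], jaw=[0, 0, 0, 0, 0], yaw=[0, 0, 0, 0, 0])

```text
time: 4.68
ee_pos: [0.5049, 0.0672, 0.2127]
tcp_rot: [180.0, -0.0, 88.3]
wrist_force: [-0.0, 0.2, 0.5]
opening: 0.0855
grasp_force: 0.0
```

move_arm([
  [0, 0, 0],
  [0, 0, 0],
  [0, 0, 0],
  [0, 0, 0],
  [0, 0, 0],
  [0, 0, 0],
], jaw=[0.3, 0.4, 0.5, 0.6, 0.7, 0.7], yaw=[0, 0, 0, 0, 0, 0], force=25)

```text
time: 5.18
ee_pos: [0.5054, 0.0672, 0.213]
tcp_rot: [179.8, -0.0, 88.3]
wrist_force: [3.6, -0.0, 5.8]
opening: 0.0332
grasp_force: 31.9
```

```bash
python3 - <<'E'
from h import *
im=camera("scene")[150:260,150:310]
cv2.imwrite("pics/a2.png",cv2.resize(im[:,:,::-1],None,fx=4.5,fy=4.5,interpolation=cv2.INTER_CUBIC))
o=bot.get_obs();print({k:np.round(o[k],4) for k in("time","ee_pos","wrist_force","opening","grasp_force","tcp_rot")})
E
```

```text
{'time': np.float64(5.2333), 'ee_pos': array([0.5054, 0.0672, 0.213 ]), 'wrist_force': array([ 3.6121, -0.6781,  5.5967]), 'opening': np.float64(0.0337), 'grasp_force': np.float64(31.9055), 'tcp_rot': array([ 1.798181e+02, -1.940000e-02,  8.826810e+01])}
```

View pics/a2.png

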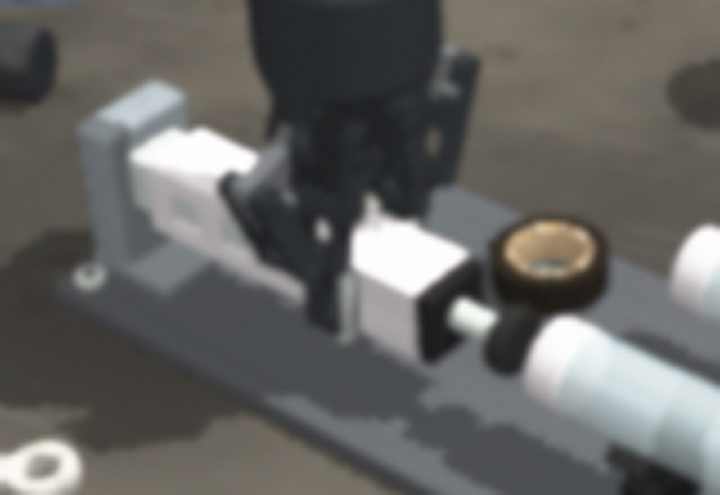

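Opening is 33.5 mm, so the buttons are flush, and the image shows the sleeve pinched at (330,300). Grip is 32 N, below the denting limit. I'll slide gently.

move_arm([
  [-6e-05, -0.002, 0],
  [-6e-05, -0.002, 0],
  [-6e-05, -0.002, 0],
  [-6e-05, -0.002, 0],
  [-6e-05, -0.002, 0],
  [0, 0, 0],
], jaw=[0.7, 0.7, 0.7, 0.7, 0.7, 0.7], yaw=[0, 0, 0, 0, 0, 0])

```text
time: 5.73
ee_pos: [0.5051, 0.0577, 0.213]
tcp_rot: [179.8, -0.1, 88.3]
wrist_force: [3.6, -0.9, 5.1]
opening: 0.0335
grasp_force: 30.4
```

```bash
python3 - <<'E'
from h import *
im=camera("scene")[150:260,150:310]
cv2.imwrite("pics/a3.png",cv2.resize(im[:,:,::-1],None,fx=4.5,fy=4.5,interpolation=cv2.INTER_CUBIC))
o=bot.get_obs();print({k:np.round(o[k],4) for k in("time","ee_pos","wrist_force","opening","grasp_force","tcp_rot")})
E
```

```text
{'time': np.float64(5.7833), 'ee_pos': array([0.5051, 0.0574, 0.213 ]), 'wrist_force': array([ 3.3234, -0.4734,  6.0779]), 'opening': np.float64(0.0336), 'grasp_force': np.float64(30.3894), 'tcp_rot': array([ 1.798134e+02, -3.430000e-02,  8.829770e+01])}
```

View pics/a3.png

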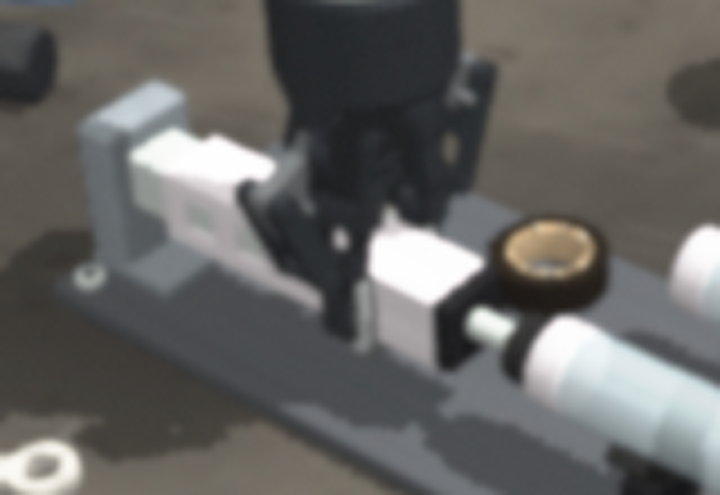

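The sleeve follows: the collar moved from (440,310) to (458,320), and the pad is at the glass. Continuing to the 30 mm hole.

move_arm([
  [-6e-05, -0.002, 0],
  [-6e-05, -0.002, 0],
  [-6e-05, -0.002, 0],
  [-6e-05, -0.002, 0],
  [-6e-05, -0.002, 0],
  [-6e-05, -0.002, 0],
  [-6e-05, -0.002, 0],
  [0, 0, 0],
], jaw=[0.7, 0.7, 0.7, 0.7, 0.7, 0.7, 0.7, 0.7], yaw=[0, 0, 0, 0, 0, 0, 0, 0])

```text
time: 6.45
ee_pos: [0.5047, 0.0431, 0.213]
tcp_rot: [179.8, -0.0, 88.3]
wrist_force: [3.8, -4.4, 5.6]
opening: 0.0339
grasp_force: 30.4
```

move_arm([
  [-3e-05, -0.001, 0],
  [-3e-05, -0.001, 0],
  [-3e-05, -0.001, 0],
  [-3e-05, -0.001, 0],
  [-3e-05, -0.001, 0],
  [-3e-05, -0.001, 0],
  [0, 0, 0],
  [0, 0, 0],
], jaw=[0.7, 0.7, 0.7, 0.7, 0.7, 0.7, 0.7, 0.7], yaw=[0, 0, 0, 0, 0, 0, 0, 0])

```text
time: 7.12
ee_pos: [0.5045, 0.0377, 0.213]
tcp_rot: [179.8, -0.1, 88.3]
wrist_force: [3.7, 4.4, 5.2]
opening: 0.0337
grasp_force: 30.2
```

```bash
python3 - <<'E'
from h import *
im=camera("scene")[150:275,150:360]
cv2.imwrite("pics/a4.png",cv2.resize(im[:,:,::-1],None,fx=3.8,fy=3.8,interpolation=cv2.INTER_CUBIC))
o=bot.get_obs();print({k:np.round(o[k],4) for k in("time","ee_pos","wrist_force","opening","grasp_force","tcp_rot")})
E
```

```text
{'time': np.float64(7.1667), 'ee_pos': array([0.5045, 0.0377, 0.213 ]), 'wrist_force': array([3.5724, 3.9188, 5.3651]), 'opening': np.float64(0.0332), 'grasp_force': np.float64(30.2254), 'tcp_rot': array([ 1.798201e+02, -1.110000e-01,  8.831020e+01])}
```

View pics/a4.png

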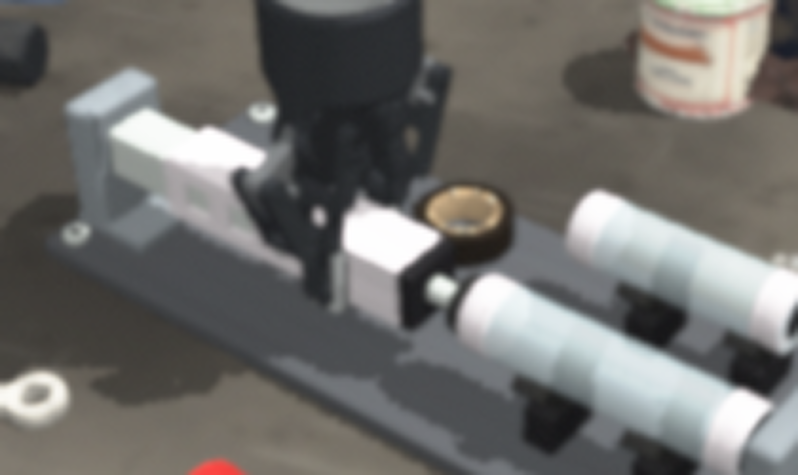

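TCP travel is 29.5 mm and the pad presses the glass against the stop. I'll nudge forward to check for the lock; the force should rise if it clicked.

move_arm([
  [0, -0.0005, 0],
  [0, -0.0005, 0],
  [0, -0.0005, 0],
  [0, 0, 0],
  [0, 0, 0],
], jaw=[0.7, 0.7, 0.7, 0.7, 0.7], yaw=[0, 0, 0, 0, 0])

```text
time: 7.58
ee_pos: [0.5045, 0.0364, 0.213]
tcp_rot: [179.8, -0.2, 88.3]
wrist_force: [2.7, 6.9, 6.2]
opening: 0.0335
grasp_force: 30.2
```

move_arm([
  [0, -0.0005, 0],
  [0, -0.0005, 0],
  [0, 0, 0],
  [0, 0, 0],
], jaw=[0.7, 0.7, 0.7, 0.7], yaw=[0, 0, 0, 0])

```text
time: 7.92
ee_pos: [0.5045, 0.0356, 0.213]
tcp_rot: [179.8, -0.2, 88.3]
wrist_force: [2.7, 7.6, 5.9]
opening: 0.0335
grasp_force: 30.2
```

Ambiguous, so I'll release, lift and look at the buttons.

move_arm([
  [0, 0, 0],
  [0, 0, 0],
  [0, 0, 0],
  [0, 0, 0],
  [0, 0, 0],
  [0, 0, 0.03],
  [0, 0, 0.04],
  [0, 0, 0.04],
  [0, 0, 0.04],
  [0, 0, 0.04],
], jaw=[0.3, 0, 0, 0, 0, 0, 0, 0, 0, 0], yaw=[0, 0, 0, 0, 0, 0, 0, 0, 0, 0])

```text
time: 8.75
ee_pos: [0.5032, 0.0345, 0.4036]
tcp_rot: [-180.0, 0.0, 88.3]
wrist_force: [1.0, 0.6, -0.0]
opening: 0.0855
grasp_force: 0.0
```

move_arm([
  [-0.015, 0.035, 0],
  [-0.015, 0.035, 0],
  [-0.015, 0.035, 0],
  [-0.015, 0.035, 0],
  [-0.015, 0.035, 0],
  [-0.015, 0.035, 0],
  [-0.015, 0.035, 0],
  [-0.015, 0.035, 0],
  [-0.015, 0.035, 0],
  [-0.015, 0.035, 0],
], jaw=[0, 0, 0, 0, 0, 0, 0, 0, 0, 0], yaw=[0.04, 0.04, 0.04, 0.04, 0.04, 0.04, 0.04, 0.04, 0.04, 0.04])

```text
time: 9.58
ee_pos: [0.3525, 0.3862, 0.4017]
tcp_rot: [180.0, 0.0, 111.3]
wrist_force: [1.3, 0.2, -0.3]
opening: 0.0851
grasp_force: 0.0
```

```bash
python3 - <<'E'
from h import *
ims=[]
for n,(r,c) in{"scene":(170,165),"top":(180,160)}.items():
    im=camera(n);cv2.imwrite(f"pics/{n}_5.png",im[:,:,::-1])
    ims.append(cv2.resize(im[r:r+85,c:c+225],None,fx=3.5,fy=3.5,interpolation=cv2.INTER_CUBIC))
cv2.imwrite("pics/a5.png",np.vstack(ims)[:,:,::-1])
for t in("sleeve_hole","cushion_face"):
    print(t,[[ (d["xy"],d["confidence"]) for d in pinpoint(n,t)[:2]] for n in("scene","top")])
print(bot.get_obs()["ee_pos"],bot.get_obs()["wrist_force"])
E
```

```text
sleeve_hole [[([243.2, 213.8], 0.73)], [([265.5, 222.7], 0.72)]]
cushion_face [[([276.1, 232.9], 0.62)], [([306.6, 221.8], 0.41)]]
[0.35402159 0.38405587 0.40165361] [-0.2004214   0.08792938 -0.27789874]
```

View pics/a5.png

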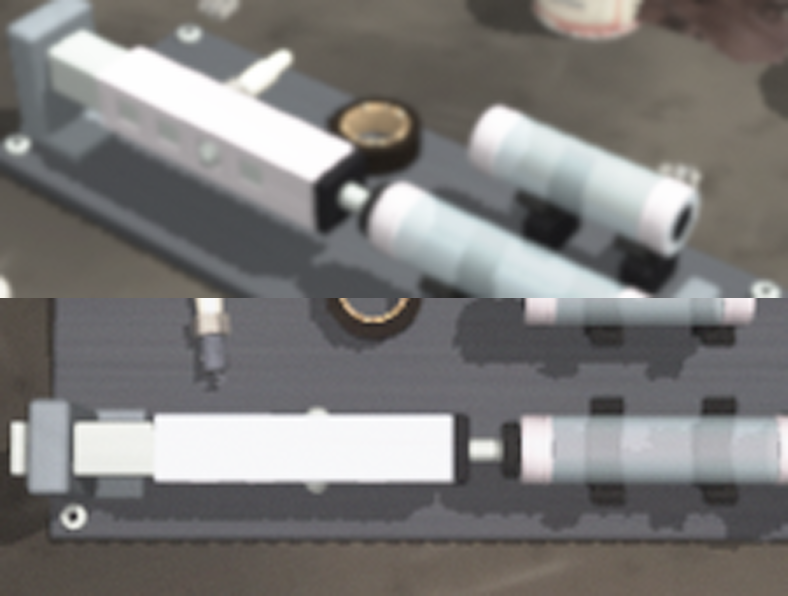

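Both buttons stand proud in the second hole: scene crop (208,152), top crop (317,410) and (317,487). The pad is visibly compressed against the glass, and the other items are undisturbed. I'll hand in.

```bash
python3 -c "
from workcell import bot
print(bot.job_done())"
```

```text
the job is handed in; nothing more can be done
None
```

The holder is closed on the long glass: the sleeve clicked home in the 30 mm hole with both buttons out and the pad pressing the glass against the stop. The job is handed in, with no verdict returned.

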